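# Turn the bristle pads over with a capping tray

### The arm

A 6-joint arm with a two-finger parallel gripper is mounted at the origin on the work surface. World frame = base frame: x ahead of the robot, y to its left, z up, the work surface at z = 0. Lengths are in m, angles in rad, forces in N, time in s.
With the tool pointing down it reaches from about 0.3 to 0.85 m from the base axis. Payload 4.2 kg.
Tool frame: the origin (TCP) lies at the very end of the fingers, on their centre line; the grasp point (between the pads) lies 19 mm behind it; x points along the fingers, z is the direction in which the jaws open and shut, and the axes are right-handed (so a half turn about x gives the same grasp; the last joint's range is limited). The gripper opens to 91 mm and grips with 3 to 60 N. Pads are 32 mm wide; open, the fingers measure 118 mm over their backs; the gripper's body (76 mm by 178 mm) begins 60 mm behind the grasp point.
Start: joints at [1.176, 0.32, 1.565, -0, 1.257, -0.02], TCP at [0.211, 0.535, 0.214] pointing down, gripper open.
Joint ranges: [-3.11, 3.11], [-0.84, 2.01], [0.21, 2.61], [-1.34, 4.49], [0.05, 2.63], [-2.56, 2.56]. Speed limits (rad/s): [2.57, 2.57, 3.14, 3.14, 3.14, 3.14].

### API

Orientations are given as a unit quaternion [w, x, y, z].
In Python, from plant import status, optics, bot gives the robot as it stands.
- The arm moves only by the tool servo_tool, never from a script. Its arguments are lists of equal length, an entry for each row: "delta_pos": the shift along the world's x, y, z in m, a list of three; "dr": the turn, a rotation vector about the world's x, y, z in rad, a list of three; "claw": the finger opening in m, from 0 to 0.0912. In form: {"delta_pos": [[dx, dy, dz], ...], "dr": [[rx, ry, rz], ...], "claw": [claw, ...]}. A call has 1 to 12 rows; each row is the pose to reach, as a shift and turn from the pose commanded when the call began; what a row does not reach only later rows make up. A row lasts 1/8 s, in which the tool goes at most 62.5 mm and 10.7 degrees, less where a joint would pass 70% of its speed; a pose out of reach is approached as far as the arm can. A call with a gripper value outside its range is refused whole. The fingers move at their own pace and stop on an object; "force" is the grip in N (left out, the last holds). Time passes only in rows, so rows that repeat a pose let the fingers close. It gives the time, the measured TCP pose, the force and the opening at its end, in the units of the state.
- status.state(): the state, without advancing time (a new reading comes with each control period).
- optics.read_camera(name): name is "side" or "top"; returns a dict with "img" (480x640x3 uint8, red, green, blue), "depth" (480x640 float32, m along the optical axis (not along the pixel's ray), 0 where there is no reading), "mtx" (3x3 intrinsics, pixels), "extrinsics" (4x4, takes a point from camera to world coordinates). Camera axes: x right, y down, z forward; pixel columns grow to the right and rows downward; lengths in m; the calibration is good to about 2 mm. A picture is of the moment at which its call begins.
- bot.close_job(): hands the job in, once; it reports no verdict.
The state is a dict: "t": time; "joints": joint angles; "joint_vel": joint speeds; "joint_torque": joint torques, N m; "ee_pos": TCP position; "orientation": TCP orientation; "wrist_force": force on the tool from outside, world axes, zero at the start; "torque": the same for the moment, N m; "grip_width": opening from 0.0 (shut) to 1.0 (fully open).
Only numpy, scipy, OpenCV 4.12 (cv2) and the standard library are available. Lean on these libraries where they do the work, as an engineer would, in place of code of your own. Each camera call takes 0.05 s, during which the arm holds its last target.

### The job

The two bristle pads in the pivoting tray of the turn-over jig lie pins up and must lie pins down. Take the empty wooden tray that fits it (the larger one), set it squarely on top as a cap, mouth down as it is, and let go. Then swing the crank over the top, half a turn to its stop, so that both trays turn over together, and let go.

Things in the scene. Friction and masses are not known exactly. Their poses are not given: they have to be found in the camera images.
- cap_tray: Larger empty wooden tray, mouth down: 120 (x) x 100 (y) mm, walls 5, 12 deep, 16 high, 0.1-0.2 kg. Grip rail on its back: 70 long (x), 14 thick (y), top 58 mm above the rim; pinch it across y, 45 mm above the rim. Origin: centre of the rim plane (on the bench at the start); z from mouth to back, up at the start. The smaller tray (80 x 75, same rail) does not fit; either may stand nearer.
- mouth (a point): Rim centre of the jig's pivoting metal tray (120 x, 100 y, 20 mm deep), 98 mm above the bench; z out of the mouth (up at start), x along the turning axis, away from the crank; axis 8 mm below. The cap's rim rests on this rim, x parallel, inside guides 14 mm high with 3 mm play all round that flare 8 mm wider above. A fixed curved strip at -y and below keeps the cap on while turning (3 mm play).
- crank (a point): Middle of the crank's round black handle, 14 mm thick, 62 long, parallel to the axis, robot's side of the jig; turns with the tray, 100 mm from the axis (in mouth's frame -128, +100, -8 mm). Starts level with the axis at +y, swings over the top to -y: 180 degrees between stops. Pinch it from above across its length; it rolls in the fingers. About 2 N moves it; friction holds it where left.
- pad_a: Bristle pad: white plate 42 (x) x 64 (y) x 6 mm with a field of 12 mm pins, 18 mm in all, 30 g. Origin: centre of the bare back of the plate; z points to the pins, up at the start. It lies loose in the pivoting tray and is not to be handled itself.
- pad_b: The second bristle pad, like pad_a, beside it in the pivoting tray.
Mind the look-alikes: they are no part of the job. Leave any black or white look-alike of the cap_tray alone.

How it is judged:
By the outcome, as a careful person would: the job done as asked, in the order asked, and still so for the second after the job is handed in, with the robot touching nothing.
It also fails if it takes over 64 s, if anything falls off the work surface, if the arm or the gripper's body presses on something with over 40 N, if the wrist force passes 120 N, or if a joint passes its speed limit or range.

## Working session

There is one attempt and no reset: what is moved stays moved. The work goes in short steps, Python scripts to look and compute and a tool call to move; the robot and the scene stay as the last step left them, time stands still between calls to the robot, and variables do not carry over. Pictures are saved under pics/ and viewed, and the job is handed in when it is done.

Besides the shell and the picture viewer there is one more tool, called after "Call:" in YAML: its name, and indented under it one key for each argument. servo_tool: Moves the arm, as the interface text tells. Its arguments: {"type":"object","properties":{"delta_pos":{"type":"array"},"dr":{"type":"array"},"claw":{"type":"array"},"force":{"type":"number"}},"required":["delta_pos","dr","claw"]}

```bash
mkdir -p pics; ls
python3 - <<'E'
from plant import status, optics, bot
import cv2,numpy as np
for n in("side","top"):
    d=optics.read_camera(n); cv2.imwrite(f"pics/{n}0.png",d["img"][:,:,::-1]); np.savez(f"{n}0.npz",**d)
    print(n,d["mtx"].round(1).tolist(),d["extrinsics"].round(3).tolist())
s=status.state(); print(s["t"],s["ee_pos"],s["orientation"],s["grip_width"])
E
```

```text
pics
side [[615.8, 0.0, 322.3], [0.0, 615.8, 250.8], [0.0, 0.0, 1.0]] [[0.808, -0.287, 0.515, -0.033], [-0.589, -0.417, 0.692, -0.718], [0.017, -0.862, -0.506, 0.757], [0.0, 0.0, 0.0, 1.0]]
top [[564.3, 0.0, 319.7], [0.0, 564.3, 242.0], [0.0, 0.0, 1.0]] [[0.022, -0.999, 0.05, 0.558], [-0.999, -0.024, -0.029, 0.198], [0.03, -0.049, -0.998, 1.272], [0.0, 0.0, 0.0, 1.0]]
0.1 [0.21032612 0.53469117 0.21322377] [ 0.58394843 -0.39839759  0.58484629  0.39779191] 0.9981794614987137
```

View pics/top0.png

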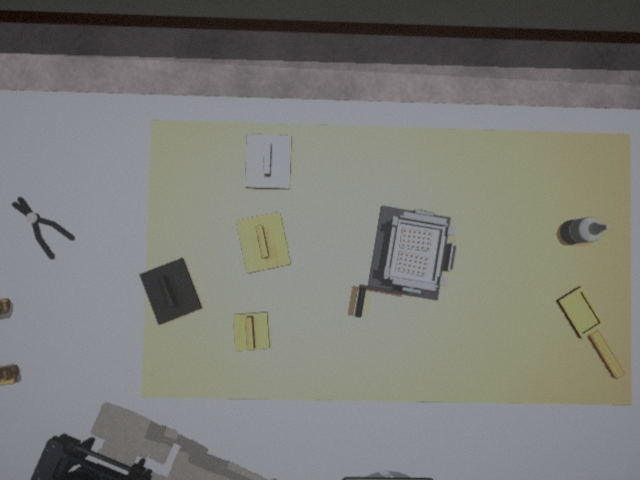

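View pics/side0.png

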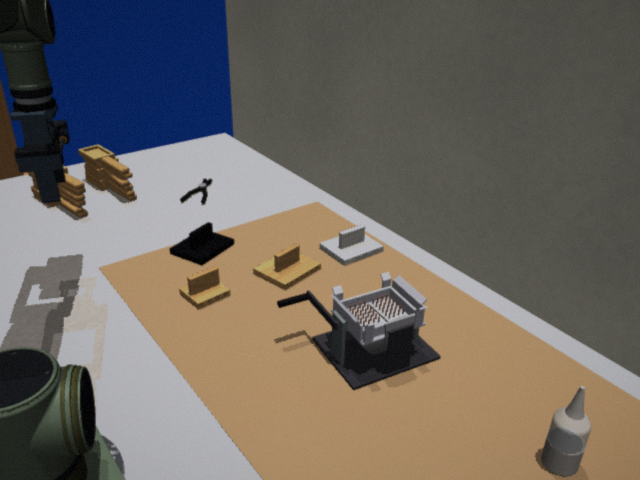

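The top view shows four trays: white (268,161), larger wooden (264,243), black (170,291) and smaller wooden (252,331). The larger wooden one at (264,243) fits the description by size and colour. I'll confirm it in an enlarged crop.

```bash
cat > h.py <<'E'
import numpy as np,cv2
def load(n,k=0):
    return dict(np.load(f"{n}{k}.npz"))
def cloud(d):
    h,w=d["depth"].shape; u,v=np.meshgrid(np.arange(w),np.arange(h))
    z=d["depth"].astype(float); K=d["mtx"]
    p=np.stack([(u-K[0,2])/K[0,0]*z,(v-K[1,2])/K[1,1]*z,z],-1)
    E=d["extrinsics"]; return p@E[:3,:3].T+E[:3,3]
def ray(d,u,v,zw):
    K=d["mtx"];E=d["extrinsics"]
    r=E[:3,:3]@np.array([(u-K[0,2])/K[0,0],(v-K[1,2])/K[1,1],1]); o=E[:3,3]
    return o+r*(zw-o[2])/r[2]
def proj(d,p):
    E=d["extrinsics"];c=(np.asarray(p)-E[:3,3])@E[:3,:3];q=c@d["mtx"].T;return q[...,:2]/q[...,2:]
E
python3 - <<'E'
from h import *
t=load("top");s=load("side")
a=cv2.resize(t["img"][195:365,220:470][:,:,::-1],None,fx=3,fy=3,interpolation=cv2.INTER_CUBIC)
cv2.imwrite("pics/c_top.png",a)
a=cv2.resize(s["img"][210:390,170:450][:,:,::-1],None,fx=2.8,fy=2.8,interpolation=cv2.INTER_CUBIC)
cv2.imwrite("pics/c_side.png",a)
for n,d in(("top",t),("side",s)):
    P=cloud(d); 
    print(n,"valid",(d["depth"]>0).mean())
    for (u,v) in ([(264,243),(250,260),(252,331),(268,161),(356,300),(415,250),(400,215),(300,350)] if n=="top" else [(287,252),(288,268),(204,278),(295,299),(380,310),(383,281),(230,350)]):
        print((u,v),P[v,u].round(4))
E
```

```text
top valid 0.9959602864583333
(264, 243) [0.6139 0.2832 0.0567]
(250, 260) [0.5773 0.3163 0.0126]
(252, 331) [0.4256 0.3035 0.0586]
(268, 161) [0.7918 0.2793 0.0571]
(356, 300) [0.493  0.0773 0.0022]
(415, 250) [ 0.6055 -0.039   0.0797]
(400, 215) [ 0.6863 -0.0176  0.0107]
(300, 350) [0.3792 0.2004 0.0011]
side valid 0.9960546875
(287, 252) [0.6128 0.2811 0.056 ]
(288, 268) [0.6122 0.2769 0.0162]
(204, 278) [0.4168 0.3    0.0488]
(295, 299) [0.4956 0.0743 0.0931]
(380, 310) [ 0.6124 -0.0349  0.0844]
(383, 281) [0.6557 0.0089 0.1091]
(230, 350) [0.3728 0.1129 0.0026]
```

View pics/c_top.png

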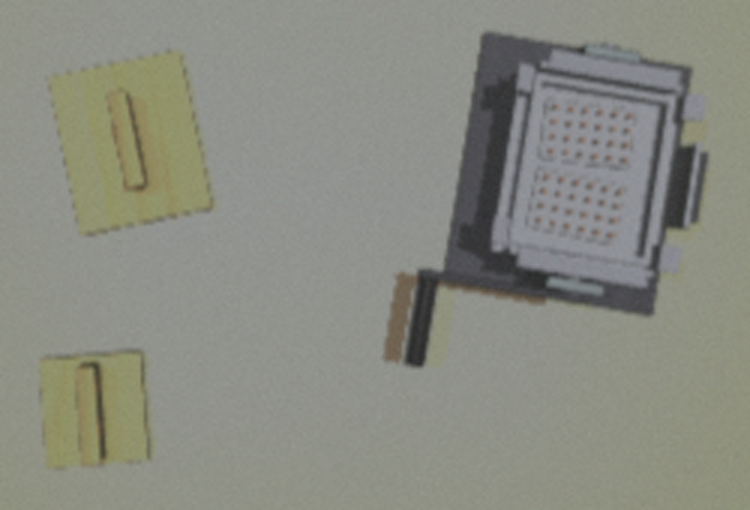

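View pics/c_side.png

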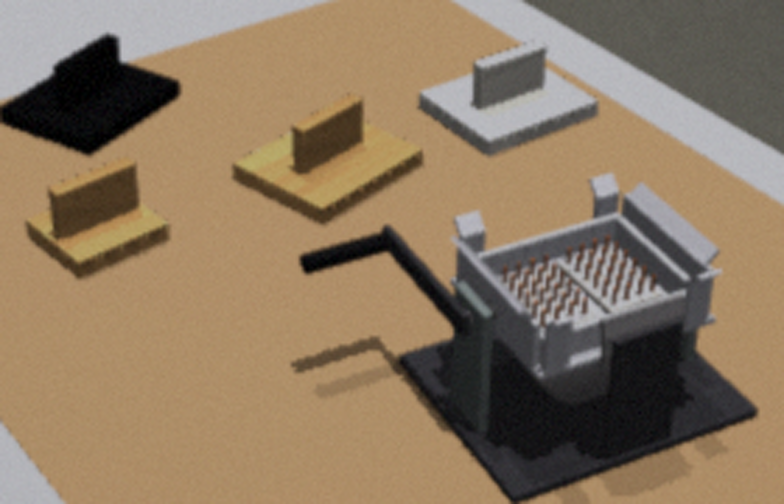

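Run:
```python
from h import *
def rect(X):
    c,sz,_=r=cv2.minAreaRect(X.astype(np.float32)*1000); b=cv2.boxPoints(r)
    e=b[1]-b[0],b[2]-b[1]; l=max(e,key=np.linalg.norm); 
    a=np.degrees(np.arctan2(l[1],l[0])); a=(a+90)%180-90
    return np.round(c,1),np.round(sorted(sz),1),round(a,1)
for n in("top","side"):
    d=load(n);P=cloud(d);x,y,z=P[...,0],P[...,1],P[...,2]
    print(n,"table z",np.median(z[(abs(x-.4)<.03)&(abs(y-.15)<.03)]).round(4))
    reg=(x>.53)&(x<.69)&(y>.2)&(y<.37)
    m=reg&(z>.010)&(z<.022); print(" back",rect(P[m][:,:2]),np.median(z[m]))
    m=reg&(z>.050); print(" rail",rect(P[m][:,:2]),m.sum(),np.median(z[m]),P[m][:,:2].mean(0))
    reg=(x>.36)&(x<.5)&(y>.2)&(y<.37)
    m=reg&(z>.010)&(z<.022); print(" smallback",rect(P[m][:,:2]))
    reg=(x>.4)&(x<.54)&(y>.02)&(y<.13)
    m=reg&(z>.08); print(" handle",rect(P[m][:,:2]),m.sum(),np.median(z[m]),z[m].max())
    reg=(x>.5)&(x<.75)&(y>-.15)&(y<.08)
    for lo,hi in((.076,.086),(.093,.102),(.102,.108),(.108,.118),(.118,.13)):
        m=reg&(z>lo)&(z<hi); print(" jig",lo,hi,m.sum(),rect(P[m][:,:2]) if m.sum()>5 else'')
    m=reg&(z>.002)&(z<.02); print(" base",rect(P[m][:,:2]))
d=load("top");P=cloud(d)
H=P[195:305,350:470,2]
im=cv2.applyColorMap(np.clip(H*2000,0,255).astype(np.uint8),cv2.COLORMAP_JET)
a=cv2.resize(im,None,fx=5,fy=5,interpolation=cv2.INTER_NEAREST)
cv2.imwrite("pics/h_top.png",a)
a=cv2.resize(d["img"][195:305,350:470][:,:,::-1],None,fx=5,fy=5,interpolation=cv2.INTER_CUBIC)
cv2.imwrite("pics/j_top.png",a)
```

```text
top table z 0.0007
 back (array([617.3, 289.1]), array([100.4, 120.2]), np.float32(13.3)) 0.015834964408145247
 rail (array([617.2, 288.7]), array([14.2, 69.8]), np.float32(13.6)) 215 0.05759654815773807 [0.61718457 0.28857945]
 smallback (array([419.5, 310.3]), array([75.3, 80.3]), np.float32(5.6))
 handle (array([492.9,  54.5]), array([60.4, 67.5]), np.float32(-7.5)) 282 0.09642015232435885 0.10333407813159767
 jig 0.076 0.086 2012 (array([598. , -44.3]), array([128.8, 171.4]), np.float32(-9.0))
 jig 0.093 0.102 928 (array([572.5, -29.6]), array([148.5, 230.6]), np.float32(-28.8))
 jig 0.102 0.108 209 (array([588.1, -41.1]), array([146. , 197.5]), np.float32(-22.9))
 jig 0.108 0.118 477 (array([599.7, -42.9]), array([132.9, 168.8]), np.float32(-6.5))
 jig 0.118 0.13 393 (array([601.6, -40.4]), array([132.1, 150.4]), np.float32(-8.5))
 base (array([625.2, -35. ]), array([229.8, 249.7]), np.float32(0.0))
side table z 0.0012
 back (array([616.7, 287.2]), array([105.9, 125.3]), np.float32(12.9)) 0.01628321544497846
 rail (array([617.4, 286.9]), array([16.9, 73.6]), np.float32(12.8)) 168 0.057082794572690276 [0.61506291 0.28508833]
 smallback (array([420.1, 308.2]), array([82.4, 83.9]), np.float32(4.5))
 handle (array([492.2,  54.6]), array([58.9, 68.4]), np.float32(-8.8)) 380 0.09466068567731967 0.10157817258042401
 jig 0.076 0.086 1290 (array([587.6, -26.5]), array([155.7, 185.6]), np.float32(86.2))
 jig 0.093 0.102 1350 (array([570.2, -29.5]), array([155.3, 220.3]), np.float32(-26.5))
 jig 0.102 0.108 463 (array([587. , -48.4]), array([137.4, 159.2]), np.float32(-8.2))
 jig 0.108 0.118 600 (array([601.6, -43.1]), array([138.3, 143.3]), np.float32(-6.8))
 jig 0.118 0.13 341 (array([601.9, -40.8]), array([132.7, 151.3]), np.float32(-8.0))
 base (array([624.9, -35.3]), array([229.2, 249.8]), np.float32(0.0))
```

View pics/h_top.png

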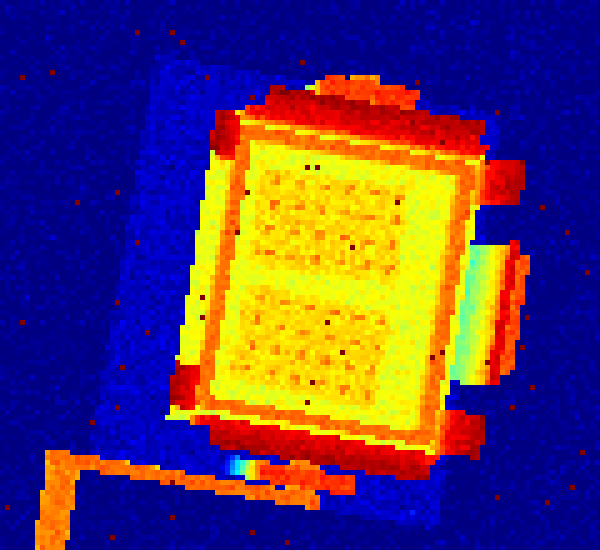

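View pics/j_top.png

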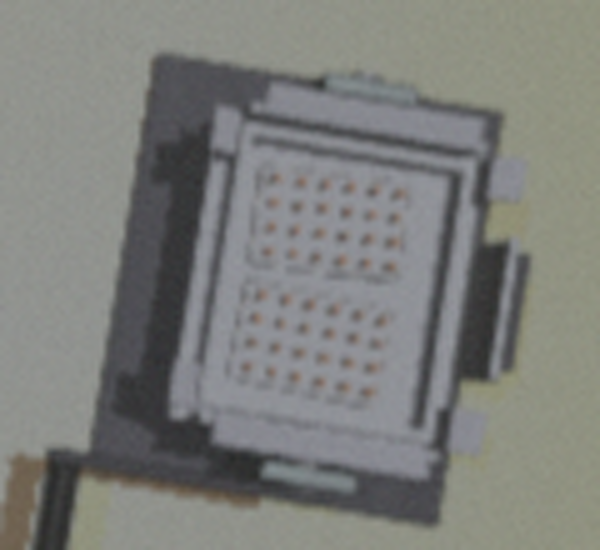

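Run:
```python
from h import *
np.set_printoptions(linewidth=200,suppress=True)
for n in("top","side"):
    d=load(n);P=cloud(d)
    x,y,z=P[...,0],P[...,1],P[...,2]
    m=(z>.08)&(x>.43)&(x<.525)&(y>.02)&(y<.1)
    Q=P[m]
    # handle proper
    c=np.array([.600,-.041]);
    for ang in(-8.,):
        a=np.radians(ang);R=np.array([[np.cos(a),-np.sin(a)],[np.sin(a),np.cos(a)]])
        L=(P[...,:2]-c)@R
        hm=m&(L[...,1]>.088)&(L[...,1]<.115)
        h=P[hm];hl=L[hm]
        print(n,"handle local x",np.percentile(hl[:,0],[1,99])*1000,"y",np.percentile(hl[:,1],[2,50,98])*1000,"top z",np.percentile(h[:,2],[50,95]))
        rim=(z>.0945)&(z<.101)&(abs(L[...,0])<.075)&(abs(L[...,1])<.058)
        r=L[rim]*1000
        # +-y rim strips at |x|<40 ; +-x strips at |y|<30
        for nm,k,o in(("y",1,0),("x",0,1)):
            s=r[abs(r[:,o])<35]
            print(nm,"hist",np.histogram(s[:,k],np.arange(-76,77,4))[0])
            for sg in(1,-1):
                q=s[(s[:,k]*sg>40)]
                sl=np.polyfit(q[:,o],q[:,k],1)
                print("  ",nm,sg,len(q),np.percentile(q[:,k],[3,50,97]).round(1),"slope deg",np.degrees(np.arctan(sl[0])).round(2))
        print("rim z",np.median(z[rim]))
        hi=(z>.108)&(abs(L[...,0])<.1)&(abs(L[...,1])<.085); q=L[hi]*1000
        s=q[abs(q[:,1])<35]; print("guide x", [np.percentile(s[s[:,0]*sg>0][:,0],[1,50,99]).round(1) for sg in(-1,1)])
        s=q[(abs(q[:,0])>35)&(abs(q[:,0])<62)]; print("guide y", [np.percentile(s[s[:,1]*sg>0][:,1],[1,50,99]).round(1) for sg in(-1,1)])
```

```text
top handle local x [-152.60616652  -90.58286972] y [ 95.89053147 103.25054823 109.46901735] top z [0.0954707  0.09983536]
y hist [ 0  0  0  0  0  0  4 52 24  0  0  0  0  1  7  0  8  1  0  7  0  3  3  0  5  0  3  8  0  0 14 63  3  0  0  0  0  0]
   y 1 80 [46.9 49.6 52. ] slope deg -0.78
   y -1 80 [-48.2 -45.  -42.8] slope deg -0.29
x hist [ 2  0  0  0 34 37  0  0  4  4  0  6  1  4  3  0  7  0  0  0  0  5  2  0  8  0  8  2  0  5  0  0  1 53 21  4  0  0]
   x 1 84 [42.4 58.8 64.4] slope deg -0.86
   x -1 77 [-58.7 -55.9 -42.7] slope deg -1.36
rim z 0.09760837727483418
guide x [array([-82.2, -68. , -61.6]), array([64.1, 70.7, 82.1])]
guide y [array([-63. , -56.5, -17.4]), array([ 9.7, 60.5, 67.1])]
side handle local x [-153.60965868  -89.79924039] y [ 90.38028525  98.09478823 106.35309239] top z [0.09408963 0.09918761]
y hist [ 0  0  0  0  0  0  7 34 12  1  0  0  0 11  5  0 12  1 10  4  1 14  2  5 15  1  6  4  0  1 57 47 10  0  0  0  0  0]
   y 1 115 [44.8 48.  53.3] slope deg -1.35
   y -1 53 [-50.2 -45.3 -41.1] slope deg 2.15
x hist [ 0  3 53  9  0  0  0  0  9  3  2 14  2  9  6  0 11  0  0  0  0 11  4  3 12  0 11  7  2  9  1  0 13 63 27 49  1  0]
   x 1 163 [42.2 59.6 67.1] slope deg -0.32
   x -1 74 [-68.  -64.9 -41.5] slope deg -1.9
rim z 0.0975940722354417
guide x [array([-73.8, -70.5, -61.1]), array([62.8, 69. , 76.6])]
guide y [array([-64. , -56.7, -39.4]), array([35.3, 58.4, 66.8])]
```

Run:
```python
from plant import status
from scipy.spatial.transform import Rotation as Ro
import numpy as np
s=status.state();q=s["orientation"];R=Ro.from_quat([q[1],q[2],q[3],q[0]]).as_matrix()
print(R.round(3)); zz=np.degrees(np.arctan2(R[1,2],R[0,2]));print("yaw of tool z",zz)
for n,a in(("cap y",103.4),("jig y",81.7)):
    d=(a-zz+90)%180-90; print(n,d,np.radians(d), "joint6 alt")
print(s["ee_pos"],s["t"])
```

```text
[[-0.001 -0.931  0.366]
 [-0.001  0.366  0.931]
 [-1.     0.    -0.002]]
yaw of tool z 68.52582033577852
cap y 34.87417966422149 0.6086692590727154 joint6 alt
jig y 13.174179664221484 0.2299328113899459 joint6 alt
[0.21032612 0.53469117 0.21322377] 0.1
```

Call:
servo_tool:
  delta_pos:
    - [0.406,-0.247,-0.084]
    - [0.406,-0.247,-0.084]
    - [0.406,-0.247,-0.084]
    - [0.406,-0.247,-0.084]
    - [0.406,-0.247,-0.084]
    - [0.406,-0.247,-0.084]
    - [0.406,-0.247,-0.084]
    - [0.406,-0.247,-0.084]
    - [0.406,-0.247,-0.084]
    - [0.406,-0.247,-0.084]
    - [0.406,-0.247,-0.084]
  dr:
    - [0,0,0.609]
    - [0,0,0.609]
    - [0,0,0.609]
    - [0,0,0.609]
    - [0,0,0.609]
    - [0,0,0.609]
    - [0,0,0.609]
    - [0,0,0.609]
    - [0,0,0.609]
    - [0,0,0.609]
    - [0,0,0.609]
  claw: [0.06,0.06,0.06,0.06,0.06,0.06,0.06,0.06,0.06,0.06,0.06]
  force: 20

```text
t: 1.48
ee_pos: [0.6154, 0.2891, 0.1303]
orientation: [0.438, -0.555, 0.438, 0.555]
wrist_force: [-0.5, -0.2, -0.0]
grip_width: 0.658
```

Run:
```python
from plant import status,optics
from scipy.spatial.transform import Rotation as Ro
import numpy as np,cv2
d=optics.read_camera("side");cv2.imwrite("pics/side1.png",d["img"][:,:,::-1])
s=status.state();q=s["orientation"];R=Ro.from_quat([q[1],q[2],q[3],q[0]]).as_matrix()
print(np.degrees(np.arctan2(R[1,2],R[0,2])),s["ee_pos"])
```

```text
103.52149939357992 [0.61542194 0.28920085 0.13050387]
```

View pics/side1.png

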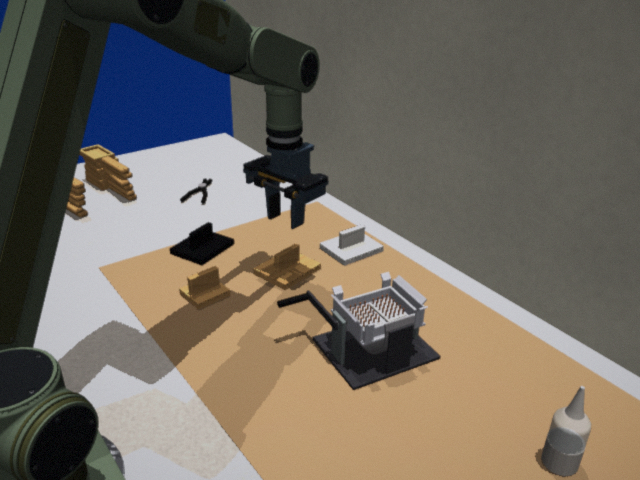

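The gripper, fingers at about (285,205), hangs over the larger wooden tray at (288,262). The jaws are across the rail, so I'll lower and close.

Call:
servo_tool:
  delta_pos:
    - [0.001,0,-0.055]
    - [0.001,0,-0.095]
    - [0.001,0,-0.104]
    - [0.001,0,-0.104]
    - [0.001,0,-0.104]
    - [0.001,0,-0.104]
    - [0.001,0,-0.104]
    - [0.001,0,-0.104]
    - [0.001,0,-0.104]
    - [0.001,0,-0.104]
  dr:
    - [0,0,0]
    - [0,0,0]
    - [0,0,0]
    - [0,0,0]
    - [0,0,0]
    - [0,0,0]
    - [0,0,0]
    - [0,0,0]
    - [0,0,0]
    - [0,0,0]
  claw: [0.06,0.06,0.06,0.06,0.005,0.005,0.005,0.005,0.005,0.005]
  force: 25

```text
t: 2.78
ee_pos: [0.6175, 0.2882, 0.0261]
orientation: [0.438, -0.555, 0.438, 0.555]
wrist_force: [-1.0, 0.9, 1.5]
grip_width: 0.151
```

Call:
servo_tool:
  delta_pos:
    - [0,0,0.04]
    - [0,0,0.1]
    - [0,0,0.15]
    - [-0.003,-0.05,0.15]
    - [-0.006,-0.11,0.15]
    - [-0.009,-0.17,0.15]
    - [-0.012,-0.23,0.15]
    - [-0.014,-0.28,0.15]
    - [-0.016,-0.315,0.15]
    - [-0.016,-0.328,0.15]
    - [-0.016,-0.328,0.15]
    - [-0.016,-0.328,0.15]
  dr:
    - [0,0,0]
    - [0,0,0]
    - [0,0,0]
    - [0,0,-0.06]
    - [0,0,-0.12]
    - [0,0,-0.19]
    - [0,0,-0.26]
    - [0,0,-0.32]
    - [0,0,-0.379]
    - [0,0,-0.379]
    - [0,0,-0.379]
    - [0,0,-0.379]
  claw: [0.005,0.005,0.005,0.005,0.005,0.005,0.005,0.005,0.005,0.005,0.005,0.005]

```text
t: 4.28
ee_pos: [0.6016, -0.0386, 0.1758]
orientation: [0.535, -0.463, 0.534, 0.463]
wrist_force: [-1.6, 0.7, -1.3]
grip_width: 0.153
```

Run:
```python
from plant import status,optics
from scipy.spatial.transform import Rotation as Ro
import numpy as np,cv2
for n in("side","top"):
    d=optics.read_camera(n);np.savez(f"{n}2.npz",**d)
    c=d["img"][200:400,250:460] if n=="side" else d["img"][190:320,330:490]
    cv2.imwrite(f"pics/{n}2.png",cv2.resize(c[:,:,::-1],None,fx=3,fy=3,interpolation=cv2.INTER_CUBIC) if n=="side" else cv2.resize(c[:,:,::-1],None,fx=4,fy=4,interpolation=cv2.INTER_CUBIC))
s=status.state();q=s["orientation"];R=Ro.from_quat([q[1],q[2],q[3],q[0]]).as_matrix()
print(np.degrees(np.arctan2(R[1,2],R[0,2])),R.round(4)[:,0],s["ee_pos"],s["wrist_force"],s["grip_width"],s["t"])
```

```text
81.81314031276854 [-2.e-04  5.e-04 -1.e+00] [ 0.60158047 -0.03854319  0.17585518] [ 0.77020297 -0.05779202 -0.75177985] 0.1503373496526419 4.375
```

View pics/side2.png

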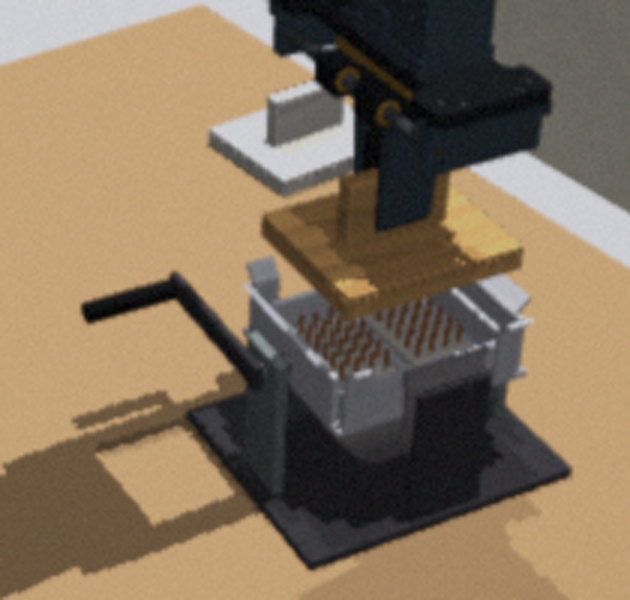

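View pics/top2.png

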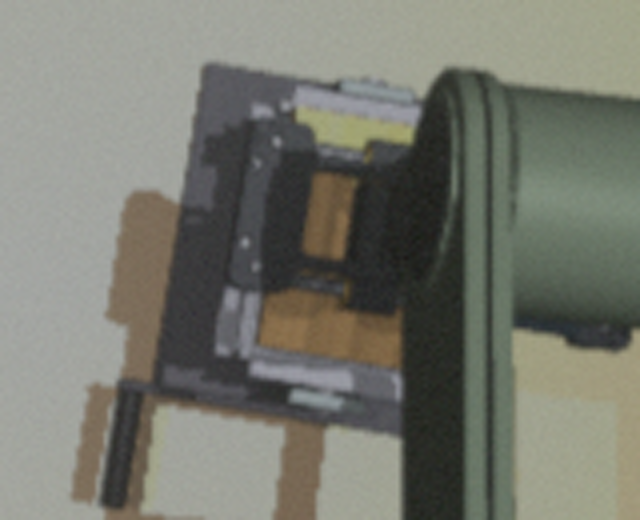

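The cap hangs level over the mouth, with matching yaw. In the side view the cap's corners are near (265,220) and (520,255). I'll measure cap versus mouth in the same cameras.

Run:
```python
from h import *
c=np.array([.6015,-.0385]);a=np.radians(-8.2);R=np.array([[np.cos(a),-np.sin(a)],[np.sin(a),np.cos(a)]])
for n in("side","top"):
    for k in (0,2):
        d=load(n,k);P=cloud(d);L=(P[...,:2]-c)@R*1000;z=P[...,2]
        if k==2:
            m=(z>.155)&(z<.172)&(abs(L[...,0])<75)&(abs(L[...,1])<65)
            im=d["img"].astype(int); m&=(im[...,0]>im[...,2]*1.4)
            q=L[m]; print(n,"cap back z",np.median(z[m]),m.sum())
            for s in(-1,1):
              e=q[(abs(q[:,1])<40)];print("  x edge",s,(s*np.percentile(s*e[:,0],98)).round(1))
              e=q[(abs(q[:,0])<50)];print("  y edge",s,(s*np.percentile(s*e[:,1],98)).round(1))
            r=cv2.minAreaRect(q.astype(np.float32)); print(r)
            m=(z>.195)&(z<.212)&(abs(L[...,0])<45)&(abs(L[...,1])<20)&(im[...,0]>im[...,2]*1.4)
            q=L[m]; print("  rail",np.percentile(q,[2,98],axis=0).round(1))
        else:
            m=(z>.118)&(z<.14)&(abs(L[...,0])<95)&(abs(L[...,1])<75)
            q=L[m]
            print(n,"guides high: x",np.percentile(q[:,0],[1,99]).round(1),"y",np.percentile(q[:,1],[1,99]).round(1),cv2.minAreaRect(q.astype(np.float32)))
            m=(z>.0945)&(z<.101)&(abs(L[...,0])<66)&(abs(L[...,1])<55)
            q=L[m];print("  rim",np.percentile(q,[1,99],axis=0).round(1), cv2.minAreaRect(q.astype(np.float32)))
```

```text
side guides high: x [-74.7  75.4] y [-66.2  63.7] ((0.7490234375, -2.1949615478515625), (151.33309936523438, 132.70570373535156), 0.18841546773910522)
  rim [[-65.8 -52.8]
 [ 65.5  53.1]] ((-0.05088043212890625, -0.15894699096679688), (131.8590087890625, 109.78263854980469), 0.06360499560832977)
side cap back z 0.16583119500958865 1893
  x edge -1 -59.9
  y edge -1 -51.9
  x edge 1 57.4
  y edge 1 44.9
((0.2784614562988281, -2.1697349548339844), (105.14800262451172, 122.7967300415039), 89.78314971923828)
  rail [[-35.2 -10.1]
 [ 32.6   7.2]]
top guides high: x [-74.6  75.2] y [-66.   63.8] ((0.347869873046875, -1.8470001220703125), (132.08279418945312, 150.38780212402344), 89.70726013183594)
  rim [[-59.5 -54.1]
 [ 63.5  49.3]] ((1.3326759338378906, -2.4062538146972656), (104.16185760498047, 125.46260833740234), 89.44734191894531)
top cap back z 0.1657874310760834 695
  x edge -1 -57.6
  y edge -1 -16.9
  x edge 1 54.7
  y edge 1 47.2
((-0.6407585144042969, 15.655363082885742), (116.75190734863281, 69.66400909423828), 1.457895040512085)
  rail [[-32.1  -6.6]
 [-32.1  -6.6]]
```

Call:
servo_tool:
  delta_pos:
    - [0.001,0,-0.015]
    - [0.001,0,-0.025]
    - [0.001,0,-0.033]
    - [0.001,0,-0.039]
    - [0.001,0,-0.044]
    - [0.001,0,-0.048]
    - [0.001,0,-0.05]
    - [0.001,0,-0.05]
    - [0.001,0,-0.05]
  dr:
    - [0,0,0]
    - [0,0,0]
    - [0,0,0]
    - [0,0,0]
    - [0,0,0]
    - [0,0,0]
    - [0,0,0]
    - [0,0,0]
    - [0,0,0]
  claw: [0.005,0.005,0.005,0.005,0.005,0.005,0.005,0.005,0.005]

```text
t: 5.5
ee_pos: [0.6027, -0.0399, 0.1262]
orientation: [0.535, -0.463, 0.535, 0.462]
wrist_force: [-0.9, -0.7, -1.6]
grip_width: 0.152
```

Run:
```python
from plant import status,optics
import cv2,numpy as np
d=optics.read_camera("side");np.savez("side3.npz",**d)
cv2.imwrite("pics/side3.png",cv2.resize(d["img"][200:400,250:460][:,:,::-1],None,fx=3,fy=3,interpolation=cv2.INTER_CUBIC))
s=status.state();print(s["ee_pos"],s["wrist_force"],s["torque"],s["grip_width"])
```

```text
[ 0.60266627 -0.03991811  0.12623674] [-0.44371083  0.35220822 -1.20013432] [ 0.03692604  0.01063145 -0.00120658] 0.15298529707165304
```

View pics/side3.png

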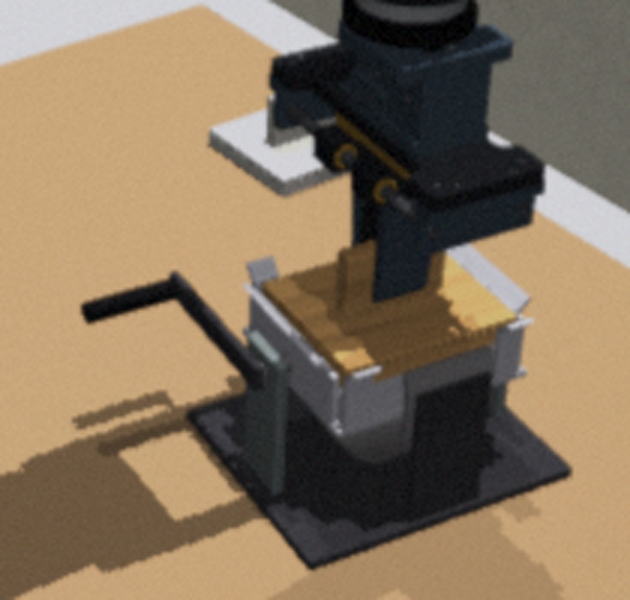

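The cap sits between the four guides with about 2 mm left. I'll lower it, release and rise.

Call:
servo_tool:
  delta_pos:
    - [0,0,-0.0015]
    - [0,0,-0.003]
    - [0,0,-0.003]
    - [0,0,-0.003]
    - [0,0,-0.003]
    - [0,0,-0.003]
    - [0,0,-0.003]
    - [0,0,-0.003]
  dr:
    - [0,0,0]
    - [0,0,0]
    - [0,0,0]
    - [0,0,0]
    - [0,0,0]
    - [0,0,0]
    - [0,0,0]
    - [0,0,0]
  claw: [0.005,0.005,0.005,0.04,0.04,0.04,0.04,0.04]

```text
t: 6.55
ee_pos: [0.6025, -0.0399, 0.1229]
orientation: [0.535, -0.462, 0.535, 0.463]
wrist_force: [1.1, -0.2, 0.7]
grip_width: 0.438
```

Call:
servo_tool:
  delta_pos:
    - [0,0,0.02]
    - [0,0,0.06]
    - [0,0,0.11]
    - [-0.01,0.02,0.12]
    - [-0.04,0.06,0.12]
    - [-0.08,0.095,0.12]
    - [-0.112,0.118,0.12]
    - [-0.112,0.118,0.12]
    - [-0.112,0.118,0.12]
  dr:
    - [0,0,0]
    - [0,0,0]
    - [0,0,0]
    - [0,0,0]
    - [0,0,0]
    - [0,0,0]
    - [0,0,0]
    - [0,0,0]
    - [0,0,0]
  claw: [0.04,0.04,0.04,0.04,0.04,0.04,0.04,0.04,0.04]

```text
t: 7.68
ee_pos: [0.4905, 0.0782, 0.2426]
orientation: [0.535, -0.463, 0.535, 0.463]
wrist_force: [-0.1, 0.6, 0.5]
grip_width: 0.44
```

Run:
```python
from plant import status,optics
from h import *
c=np.array([.6025,-.0395]);a=np.radians(-8.2);R=np.array([[np.cos(a),-np.sin(a)],[np.sin(a),np.cos(a)]])
for n in("side","top"):
    d=optics.read_camera(n);np.savez(n+"4.npz",**d)
    cc=d["img"][180:400,230:460] if n=="side" else d["img"][190:340,310:490]
    cv2.imwrite(f"pics/{n}4.png",cv2.resize(cc[:,:,::-1],None,fx=2.7,fy=2.7,interpolation=cv2.INTER_CUBIC) if n=="side" else cv2.resize(cc[:,:,::-1],None,fx=4,fy=4,interpolation=cv2.INTER_CUBIC))
    P=cloud(d);L=(P[...,:2]-c)@R*1000;z=P[...,2];im=d["img"].astype(int)
    w=(im[...,0]>im[...,2]*1.3)&(abs(L[...,0])<75)&(abs(L[...,1])<65)
    m=w&(z>.105)&(z<.122)
    A=np.c_[L[m],np.ones(m.sum())];f=np.linalg.lstsq(A,z[m]*1000,rcond=None)[0]
    print(n,"cap back z",np.median(z[m]),"tilt(mm/mm)",f.round(3),cv2.minAreaRect(L[m].astype(np.float32)))
    m=(z>.08)&(z<.11)&(abs(L[...,0]+130)<25)&(abs(L[...,1]-100)<18)&(im.sum(2)<150)
    print("  handle y med",np.percentile(L[m],[2,50,98],axis=0).round(1),"top z",np.percentile(z[m],95))
s=status.state();print(s["ee_pos"],s["wrist_force"],s["grip_width"],s["t"])
print((s["ee_pos"][:2]-c)@R)
```

```text
side cap back z 0.1144440103968215 tilt(mm/mm) [9.00000e-03 2.40000e-02 1.14642e+02] ((3.6475906372070312, -6.939098358154297), (114.45712280273438, 141.1112518310547), 89.86273193359375)
  handle y med [[-153.5   91.8]
 [-130.7   95.4]
 [-106.   101.8]] top z 0.09811634175988711
top cap back z 0.11419340542975454 tilt(mm/mm) [0.00000e+00 3.00000e-03 1.14206e+02] ((1.4024620056152344, -0.7411842346191406), (100.93990325927734, 120.90266418457031), 89.8868637084961)Traceback (most recent call last):
  File "<stdin>", line 14, in <module>
    return _quantile_unchecked(
        a, q, axis, out, overwrite_input, method, keepdims, weights)
    return _ureduce(a,
                    func=_quantile_ureduce_func,
    ...<5 lines>...
                    overwrite_input=overwrite_input,
                    method=method)
    r = func(a, **kwargs)
    result = _quantile(arr,
                       quantiles=q,
    ...<2 lines>...
                       out=out,
                       weights=wgt)
    slices_having_nans = np.isnan(arr[-1, ...])
                                  ~~~^^^^^^^^^
IndexError: index -1 is out of bounds for axis 0 with size 0
```

View pics/side4.png

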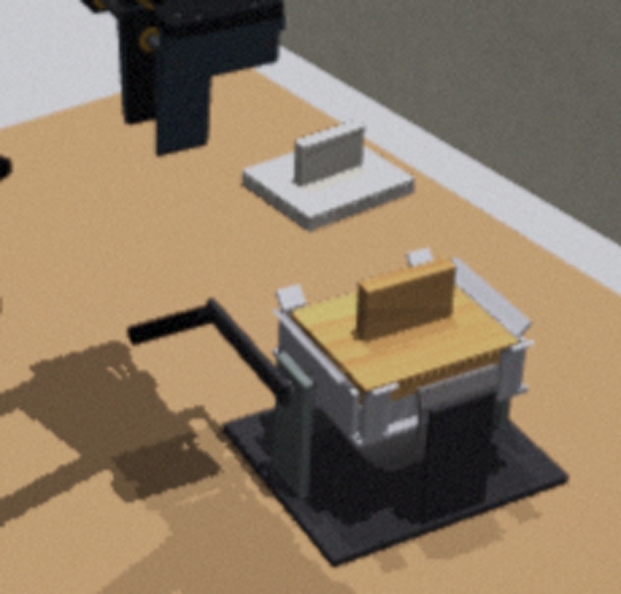

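View pics/top4.png

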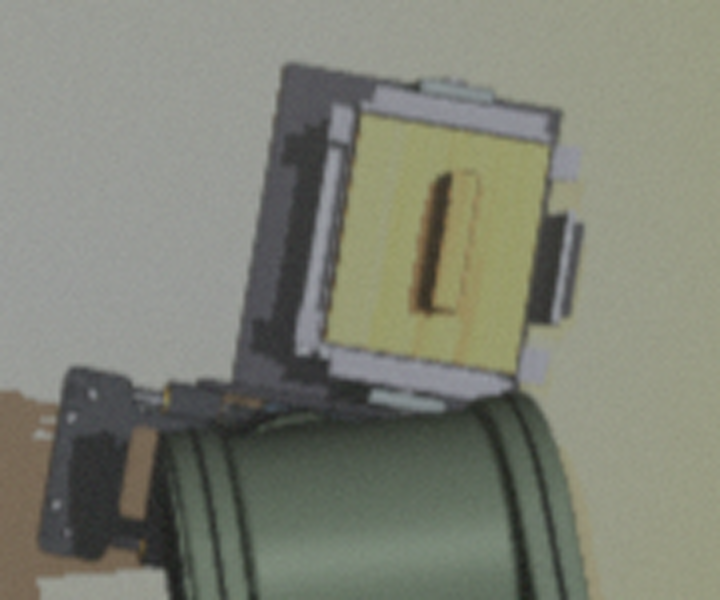

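The cap is seated: its back is at z=0.114, level, and inside all guides. The gripper is over the handle, so I'll descend and pinch.

Call:
servo_tool:
  delta_pos:
    - [0,0,-0.05]
    - [0,0,-0.1]
    - [0,0,-0.14]
    - [0,0,-0.16]
    - [0,0,-0.172]
    - [0,0,-0.172]
    - [0,0,-0.172]
    - [0,0,-0.172]
    - [0,0,-0.172]
    - [0,0,-0.172]
    - [0,0,-0.172]
  dr:
    - [0,0,0]
    - [0,0,0]
    - [0,0,0]
    - [0,0,0]
    - [0,0,0]
    - [0,0,0]
    - [0,0,0]
    - [0,0,0]
    - [0,0,0]
    - [0,0,0]
    - [0,0,0]
  claw: [0.04,0.04,0.04,0.04,0.04,0.04,0.005,0.005,0.005,0.005,0.005]
  force: 12

```text
t: 9.15
ee_pos: [0.4911, 0.0788, 0.0716]
orientation: [0.536, -0.462, 0.534, 0.462]
wrist_force: [-0.4, 4.9, 4.7]
grip_width: 0.146
```

Run:
```python
from plant import status,optics
import cv2,numpy as np
d=optics.read_camera("side")
cv2.imwrite("pics/side5.png",cv2.resize(d["img"][180:400,230:460][:,:,::-1],None,fx=2.7,fy=2.7,interpolation=cv2.INTER_CUBIC))
s=status.state();print(s["ee_pos"],s["wrist_force"],s["torque"],s["grip_width"]*91.2,s["joints"].round(2))
c=np.array([.6026,-.040]);a=np.radians(-8.2);R=np.array([[np.cos(a),-np.sin(a)],[np.sin(a),np.cos(a)]])
print((s["ee_pos"][:2]-c)@R)
ps=s["ee_pos"]
for k in range(0,181,10):
    t=np.radians(k); dl=np.array([0,100*(np.cos(t)-1)])@R.T; print(k,dl.round(1),round(100*np.sin(t),1))
```

```text
[0.49104723 0.07880937 0.07160778] [-0.50481452  4.48135612  4.69985885] [ 0.87002702  0.09781036 -0.02613087] 13.943801809657481 [ 0.14  0.34  1.94  0.    0.86 -1.29]
[-0.12735794  0.10168404]
0 [0. 0.] 0.0
10 [-0.2 -1.5] 17.4
20 [-0.9 -6. ] 34.2
30 [ -1.9 -13.3] 50.0
40 [ -3.3 -23.2] 64.3
50 [ -5.1 -35.4] 76.6
60 [ -7.1 -49.5] 86.6
70 [ -9.4 -65.1] 94.0
80 [-11.8 -81.8] 98.5
90 [-14.3 -99. ] 100.0
100 [ -16.7 -116.2] 98.5
110 [ -19.1 -132.8] 94.0
120 [ -21.4 -148.5] 86.6
130 [ -23.4 -162.6] 76.6
140 [ -25.2 -174.8] 64.3
150 [ -26.6 -184.7] 50.0
160 [ -27.7 -192. ] 34.2
170 [ -28.3 -196.5] 17.4
180 [ -28.5 -198. ] 0.0
```

View pics/side5.png

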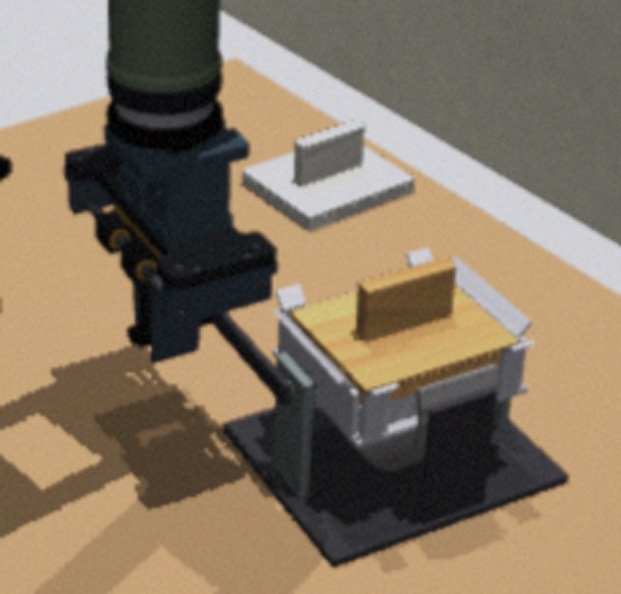

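The handle is pinched at (175,330) with a 14 mm opening. I'll swing the first 60 degrees along the arc.

Call:
servo_tool:
  delta_pos:
    - [0,-0.0004,0.0087]
    - [-0.0002,-0.0015,0.0174]
    - [-0.0005,-0.0034,0.0259]
    - [-0.0009,-0.006,0.0342]
    - [-0.0013,-0.0093,0.0423]
    - [-0.0019,-0.0133,0.05]
    - [-0.0026,-0.0179,0.0574]
    - [-0.0033,-0.0232,0.0643]
    - [-0.0042,-0.029,0.0707]
    - [-0.0051,-0.0354,0.0766]
    - [-0.0061,-0.0422,0.0819]
    - [-0.0071,-0.0495,0.0866]
  dr:
    - [0,0,0]
    - [0,0,0]
    - [0,0,0]
    - [0,0,0]
    - [0,0,0]
    - [0,0,0]
    - [0,0,0]
    - [0,0,0]
    - [0,0,0]
    - [0,0,0]
    - [0,0,0]
    - [0,0,0]
  claw: [0.005,0.005,0.005,0.005,0.005,0.005,0.005,0.005,0.005,0.005,0.005,0.005]
  force: 15

```text
t: 10.7
ee_pos: [0.4844, 0.033, 0.1605]
orientation: [0.539, -0.46, 0.532, 0.464]
wrist_force: [-3.4, 13.9, 17.3]
grip_width: 0.151
```

Run:
```python
from plant import status,optics
import cv2,numpy as np
d=optics.read_camera("side")
cv2.imwrite("pics/side6.png",cv2.resize(d["img"][180:400,230:460][:,:,::-1],None,fx=2.7,fy=2.7,interpolation=cv2.INTER_CUBIC))
s=status.state();print(s["ee_pos"],s["wrist_force"],s["torque"],s["grip_width"]*91.2)
```

```text
[0.48423849 0.03190323 0.16104247] [-5.17339978 13.92668874 18.84280685] [ 2.58766154  0.76718034 -0.06265492] 13.601525879661619
```

View pics/side6.png

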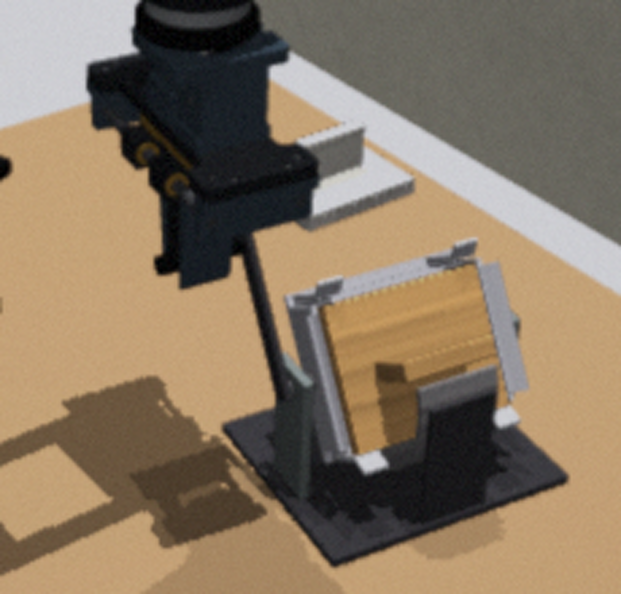

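The trays turn together and the cap stays on. A radial push of about 23 N shows my arc was roughly 4 mm too low, so I'll widen it for the next part.

Call:
servo_tool:
  delta_pos:
    - [0,0.0002,0.004]
    - [-0.0011,-0.0074,0.008]
    - [-0.0022,-0.0154,0.0114]
    - [-0.0034,-0.0237,0.014]
    - [-0.0046,-0.0321,0.0159]
    - [-0.0059,-0.0407,0.017]
    - [-0.0071,-0.0493,0.0174]
    - [-0.0084,-0.0579,0.017]
    - [-0.0096,-0.0665,0.0159]
    - [-0.0108,-0.0749,0.014]
    - [-0.012,-0.0832,0.0114]
    - [-0.0132,-0.0912,0.008]
  dr:
    - [0,0,0]
    - [0,0,0]
    - [0,0,0]
    - [0,0,0]
    - [0,0,0]
    - [0,0,0]
    - [0,0,0]
    - [0,0,0]
    - [0,0,0]
    - [0,0,0]
    - [0,0,0]
    - [0,0,0]
  claw: [0.005,0.005,0.005,0.005,0.005,0.005,0.005,0.005,0.005,0.005,0.005,0.005]

```text
t: 12.25
ee_pos: [0.4697, -0.0631, 0.1652]
orientation: [0.535, -0.462, 0.535, 0.463]
wrist_force: [-1.7, 3.2, 1.5]
grip_width: 0.15
```

Run:
```python
from plant import status,optics
import cv2,numpy as np
d=optics.read_camera("side")
cv2.imwrite("pics/side7.png",cv2.resize(d["img"][180:400,230:460][:,:,::-1],None,fx=2.7,fy=2.7,interpolation=cv2.INTER_CUBIC))
s=status.state();print(s["ee_pos"],s["wrist_force"],s["torque"],s["grip_width"]*91.2)
c=np.array([.6026,-.040]);a=np.radians(-8.2);R=np.array([[np.cos(a),-np.sin(a)],[np.sin(a),np.cos(a)]])
print((s["ee_pos"][:2]-c)@R)
```

```text
[ 0.46954797 -0.06400139  0.16478078] [-1.15763788  0.12537123 -0.08147684] [ 0.16325938  0.08763796 -0.01662611] 13.729428865944884
[-0.12826845 -0.04273307]
```

View pics/side7.png

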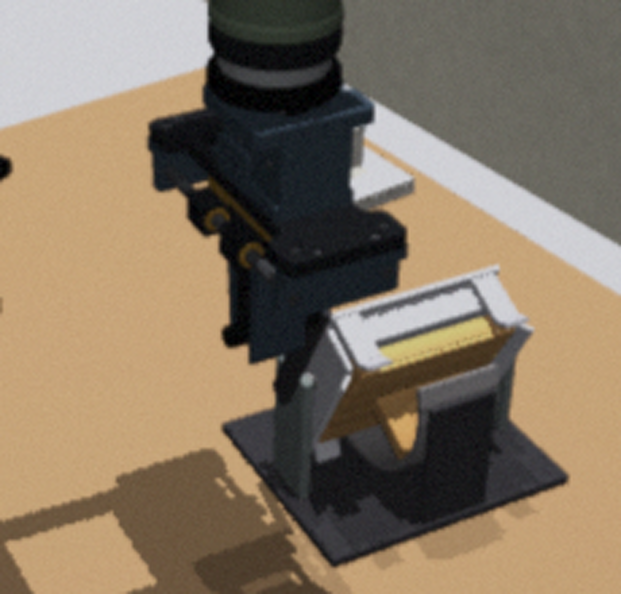

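The forces are near zero now, at about 115 degrees, so I'll continue to 175.

Call:
servo_tool:
  delta_pos:
    - [-0.0011,-0.0076,-0.004]
    - [-0.0022,-0.0149,-0.0087]
    - [-0.0031,-0.0218,-0.014]
    - [-0.0041,-0.0281,-0.0199]
    - [-0.0049,-0.034,-0.0263]
    - [-0.0057,-0.0392,-0.0332]
    - [-0.0063,-0.0439,-0.0406]
    - [-0.0069,-0.0478,-0.0483]
    - [-0.0074,-0.0512,-0.0564]
    - [-0.0078,-0.0538,-0.0647]
    - [-0.008,-0.0556,-0.0732]
    - [-0.0082,-0.0567,-0.0819]
  dr:
    - [0,0,0]
    - [0,0,0]
    - [0,0,0]
    - [0,0,0]
    - [0,0,0]
    - [0,0,0]
    - [0,0,0]
    - [0,0,0]
    - [0,0,0]
    - [0,0,0]
    - [0,0,0]
    - [0,0,0]
  claw: [0.005,0.005,0.005,0.005,0.005,0.005,0.005,0.005,0.005,0.005,0.005,0.005]

```text
t: 13.8
ee_pos: [0.4621, -0.1189, 0.0833]
orientation: [0.535, -0.462, 0.535, 0.463]
wrist_force: [-1.5, 7.0, 4.4]
grip_width: 0.144
```

Call:
servo_tool:
  delta_pos:
    - [-0.0001,-0.0004,-0.005]
    - [-0.0001,-0.0004,-0.0087]
    - [-0.0001,-0.0004,-0.011]
    - [-0.0001,-0.0004,-0.0125]
    - [-0.0001,-0.0004,-0.0125]
  dr:
    - [0,0,0]
    - [0,0,0]
    - [0,0,0]
    - [0,0,0]
    - [0,0,0]
  claw: [0.005,0.005,0.005,0.005,0.005]

```text
t: 14.42
ee_pos: [0.4636, -0.1194, 0.0733]
orientation: [0.536, -0.463, 0.534, 0.461]
wrist_force: [-3.7, 8.3, 18.8]
grip_width: 0.146
```

Run:
```python
from plant import status,optics
import cv2,numpy as np
d=optics.read_camera("side")
cv2.imwrite("pics/side8.png",cv2.resize(d["img"][180:400,230:460][:,:,::-1],None,fx=2.7,fy=2.7,interpolation=cv2.INTER_CUBIC))
s=status.state();print(s["ee_pos"],s["wrist_force"],s["torque"],s["grip_width"]*91.2)
c=np.array([.6026,-.040]);a=np.radians(-8.2);R=np.array([[np.cos(a),-np.sin(a)],[np.sin(a),np.cos(a)]])
print((s["ee_pos"][:2]-c)@R)
```

```text
[ 0.46355943 -0.11938041  0.07330294] [-2.7353026   9.01183599 18.87231783] [ 1.61647659  0.57290343 -0.02228492] 13.763277670532851
[-0.1262971  -0.09840005]
```

View pics/side8.png

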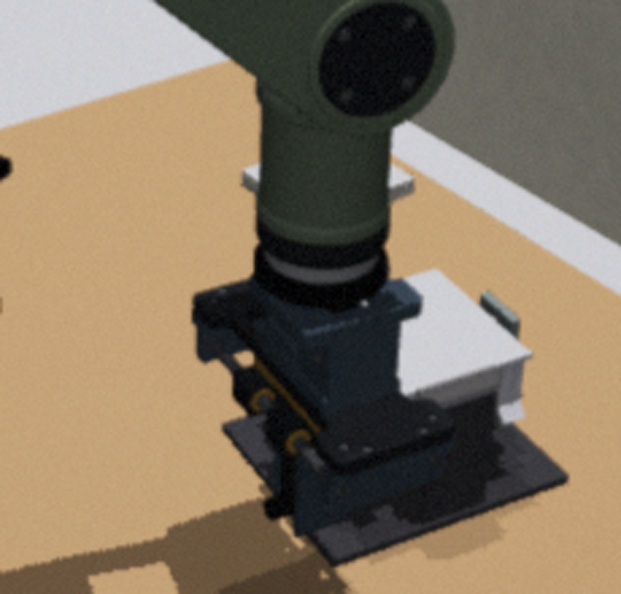

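Pushing down 2 mm below the handle gave 19 N, so it is at the stop. I'll open and rise clear.

Call:
servo_tool:
  delta_pos:
    - [0,0,0.002]
    - [0,0,0.002]
    - [0,0,0.002]
    - [0,0,0.002]
    - [0,0,0.03]
    - [0,0,0.08]
    - [0,0,0.13]
    - [-0.03,-0.05,0.16]
    - [-0.06,-0.1,0.18]
    - [-0.06,-0.15,0.18]
    - [-0.06,-0.2,0.18]
    - [-0.06,-0.2,0.18]
  dr:
    - [0,0,0]
    - [0,0,0]
    - [0,0,0]
    - [0,0,0]
    - [0,0,0]
    - [0,0,0]
    - [0,0,0]
    - [0,0,0]
    - [0,0,0]
    - [0,0,0]
    - [0,0,0]
    - [0,0,0]
  claw: [0.035,0.035,0.035,0.035,0.035,0.035,0.035,0.035,0.035,0.035,0.035,0.035]

```text
t: 15.98
ee_pos: [0.4015, -0.3226, 0.2505]
orientation: [0.536, -0.461, 0.536, 0.461]
wrist_force: [0.4, 1.0, 1.4]
grip_width: 0.385
```

Run:
```python
from plant import status,optics
from h import *
c=np.array([.6026,-.040]);a=np.radians(-8.2);R=np.array([[np.cos(a),-np.sin(a)],[np.sin(a),np.cos(a)]])
for n in("side","top"):
    d=optics.read_camera(n)
    cc=d["img"][200:420,230:460] if n=="side" else d["img"][190:340,330:490]
    cv2.imwrite(f"pics/{n}9.png",cv2.resize(cc[:,:,::-1],None,fx=2.7 if n=="side" else 4,fy=2.7 if n=="side" else 4,interpolation=cv2.INTER_CUBIC))
    P=cloud(d);L=(P[...,:2]-c)@R*1000;z=P[...,2]
    m=(abs(L[...,0])<50)&(abs(L[...,1])<40)&(z>.08)
    A=np.c_[L[m],np.ones(m.sum())];f=np.linalg.lstsq(A,z[m]*1000,rcond=None)[0]
    print(n,"tray floor-out z",f.round(4))
    m=(z>.075)&(z<.11)&(abs(L[...,0]+135)<25)&(abs(L[...,1]+100)<20)
    if m.sum(): print("  handle",np.percentile(L[m],[2,50,98],axis=0).round(1).tolist(),np.percentile(z[m],[50,95]))
s=status.state();print(s["ee_pos"],s["wrist_force"],s["grip_width"],s["t"])
```

```text
side tray floor-out z [ 3.500000e-03 -3.800000e-03  1.067265e+02]
  handle [[-156.9, -107.1], [-135.4, -103.0], [-111.0, -94.8]] [0.0949969  0.09858088]
top tray floor-out z [2.500000e-03 7.000000e-04 1.060942e+02]
  handle [[-156.1, -104.7], [-133.3, -97.1], [-111.3, -91.5]] [0.09592827 0.1002196 ]
[ 0.40153384 -0.31955708  0.25057819] [0.04238927 0.31696799 0.48596324] 0.3881100378060588 16.075
```

View pics/side9.png

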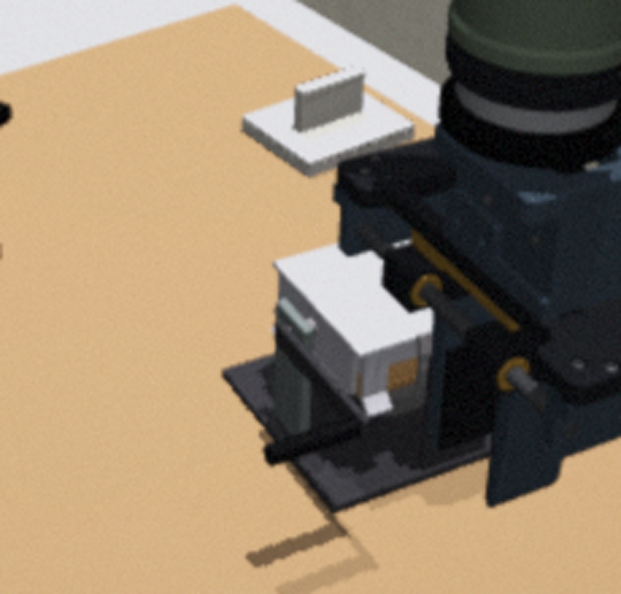

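View pics/top9.png

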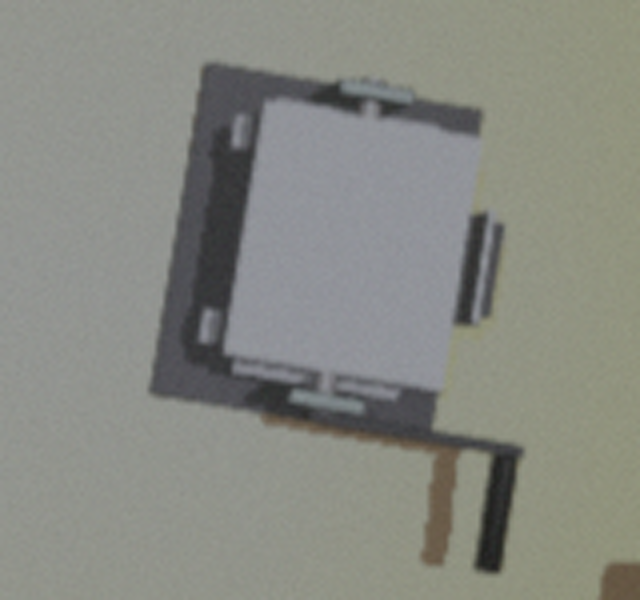

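The jig is level and turned over, with the handle at -y (top view about (500,505)) at its starting height, and the cap's wood shows under the tray. I'll move the gripper out of the view for one last check.

Call:
servo_tool:
  delta_pos:
    - [-0.03,0,0.05]
    - [-0.06,0,0.1]
    - [-0.09,0,0.13]
    - [-0.09,0,0.13]
    - [-0.09,-0.05,0.13]
    - [-0.09,-0.05,0.13]
  dr:
    - [0,0,0]
    - [0,0,0]
    - [0,0,0]
    - [0,0,0]
    - [0,0,0]
    - [0,0,0]
  claw: [0.035,0.035,0.035,0.035,0.035,0.035]

```text
t: 16.82
ee_pos: [0.3126, -0.3704, 0.3785]
orientation: [0.535, -0.461, 0.535, 0.464]
wrist_force: [-0.0, 1.1, -1.1]
grip_width: 0.379
```

Run:
```python
from plant import status,optics
import cv2
d=optics.read_camera("side")
cv2.imwrite("pics/side10.png",cv2.resize(d["img"][230:420,280:480][:,:,::-1],None,fx=3.1,fy=3.1,interpolation=cv2.INTER_CUBIC))
cv2.imwrite("pics/side10f.png",d["img"][:,:,::-1])
s=status.state();print(s["ee_pos"],s["wrist_force"],s["t"])
```

```text
[ 0.31252817 -0.36918347  0.3788833 ] [-0.18159831  0.03059829 -0.36027677] 16.875
```

View pics/side10.png

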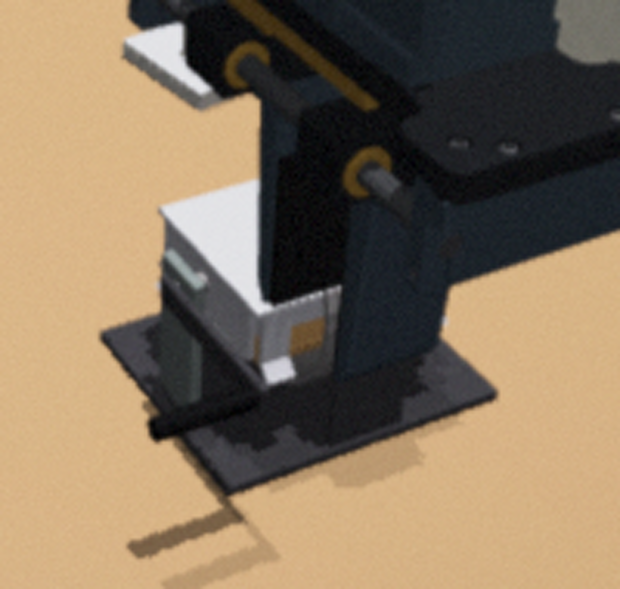

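The gripper still covers the far part of the jig, but the visible base is clear of pads. The handle is at about (200,415), level with the axis, and the cap's wood at (307,333) is tight under the tray rim. I'm handing in.

```bash
python3 -c "
from plant import bot
print(bot.close_job())"
```

```text
the job is handed in; nothing more can be done
None
```

I capped the jig with the larger wooden tray, let go, swung the crank over the top to its far stop and let go. I handed in at about 17 s.

- **Cap:** before the turn, the top camera showed its back 114 mm up, level and inside all four guides.
- **Turn:** the pivoting tray now lies level and bottom up, with its underside at about 106 mm. The handle is at -y at its starting height, and pushing past the end gave 19 N, so it was at the stop.
- **After the turn:** the cap's wood shows under the rim. No pad lay on the visible part of the base, and the gripper was clear with near-zero wrist force.

**Failed or disagreed:**
- **Cameras:** they differed by about 2 mm in y. I checked cap against jig within each view before lowering.
- **Crank arc:** the first 60 degrees ran about 4 mm too tight and pushed about 23 N on the wrist. I widened the arc for the rest.
- **Handle position:** it measured a few mm off in x from the stated place, which did not affect the grip.
- **Not seen:** the pads are enclosed, so I could not check them directly. The gripper also hid the far part of the jig in the last side picture.

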